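# Lever up the print unit of a printer on the repair bench

### The job

On the repair bench, push the safety slide fully out sideways by its upright tab, so that nothing is under the long arm of the lever any more, then press the pad at the lever's long end all the way down to its stop so that the short end raises the printer's heavy hinged print unit. Finish while holding the pad down with the fingers, the print unit raised: the program ends in that pose. Only push and press: do not pinch, lift or unseat the lever, do not touch the print unit, and leave the screwdriver, paper roll and screw jar where they are.

Things in the scene. Friction and masses are not known exactly. Their poses are not given: they have to be found in the camera images.
- stand: Fixed unit: dark base plate, grey fulcrum, grey printer chassis (260 x 200 mm, 98 high) at its +y end. Origin on the table right under the lever's pin. Level axes: x across the lever, +y from fulcrum to printer, -y along the lever's long arm, z up. 'Stand frame' offsets use these. A grey guide block for the slide, 30 x 34 mm, 86 high, is at stand frame (47, -110) mm.
- lever: Loose steel lever: flat bar 24 mm wide, 10 thick, 250 long; its cross pin (12 mm round, 60 long) lies in the fulcrum's V notches. Origin: middle of the pin, 85 mm above the table; axes as the stand's at the start, when it lies level, long arm (-y) on the safety slide, short arm (+y, 70 mm) under the lip. Slide out, it stays about level; pressed, it turns about 0.3 rad down to the stop.
- pad (a point): Centre of the top face of the pad, the lever's widened long end (44 mm across, 50 along, 10 thick), 200 mm from the pin along the lever's -y. 98 mm above the table at the start, about 40 mm when down on the stop and then some 5 mm nearer the fulcrum. Pressing takes about 3 to 7 N, rising steeply at the stop; let go, it rises again.
- safety_slide (a joint): How far the safety slide is out: 0 to 0.008 m at the start = under the lever, 0.05 m = fully out at its end stop. It moves straight along the stand's +x and stays where left; takes about 2 to 5 N. A steel bar 22 mm wide, 14 thick, across under the long arm, 110 mm from the pin.
- tab (a point): On the slide's upright tab, a steel plate 40 mm wide (along y), 6 thick, top edge 144 mm above the table, to the +x side of the lever: mid-width of its face towards the lever (the -x face), 133 mm above the table. At slide value 0 it is at stand frame (74, -110) mm. Push this face in stand +x.
- print_unit (a joint): Opening angle of the heavy print unit (about 3 kg; 225 x 225 mm steel deck with roller and motor, hinged at the far +y end of the chassis): 0 = lying down, grows as its lip rises; about 0.09 rad with the lever on its stop. Falls shut when the lever is let go.
- lip (a point): Middle of the print unit's front edge, the lip that the lever's nose lifts: stand frame (0, 55) mm, 104 mm above the table when down. The highest part of the unit is about 155 mm above the table.
- screwdriver: Loose screwdriver lying on the table to the -x side of the lever, its length roughly along the lever. Leave alone. Origin at its middle, on its underside.
- paper_roll: Loose paper roll standing on end, 90 mm across, 56 high, to the +x side of the fulcrum. Leave alone. Origin in the centre of its underside.
- screw_jar: Loose small screw jar, 48 mm across, 55 high, to the +x side of the lever's pad. Leave alone. Origin in the centre of its underside.
- stop (a point): Centre of the top of the black rubber stop under the lever's pad, 32 x 24 mm, fixed at stand frame (0, -195) mm, 26 mm above the table. The underside of the pad lands on it.

How it is judged (in metres and radians):
On the way:
1. the safety slide is pushed out, the print unit still down (value of joint safety_slide above 0.042 m and value of joint print_unit below 0.02 rad), for 0.1 s.
At the end, for the whole second after the job is handed in: The safety slide is at least 42 mm out; the fingers still press on the lever (over 1 N), its pad is within about 7 mm of fully down, and the lever's nose alone carries the print unit, raised to at least 0.075 rad and still (value of joint safety_slide above 0.042 m and value of joint print_unit above 0.075 rad and velocity of joint print_unit below 0.05 rad/s and z of pad in the frame of stand below 0.047 m and contact force between the fingers and lever above 1 N and contact force between lever and print_unit above 3 N and linear speed of lever below 0.02 m/s); the arm keeps its last pose, push and grip.
It fails at once if the lever is lifted or dragged out of its seat (pin moved over 12 mm) or its pad lifted over 25 mm (distance of lever from where it was at the start of the episode above 0.012 m or height (world z) of pad above 0.123 m).
It fails at once if the robot touches the print unit (contact force between any of the fingers, the arm and print_unit above 0.5 N).
It fails at once if the screwdriver, paper roll or screw jar is moved over 20 mm (distance of any of screwdriver, paper_roll, screw_jar from where it was at the start of the episode above 0.02 m).
It also fails if it takes over 48 s, if anything falls off the work surface, if the arm or the gripper's body presses on something with over 40 N, if the wrist force passes 120 N, or if a joint passes its speed limit or range.

### The arm

A 6-joint arm with a two-finger parallel gripper is mounted at the origin on the work surface. World frame = base frame: x ahead of the robot, y to its left, z up, the work surface at z = 0. Lengths are in mm, angles in rad, forces in N, time in s.
With the tool pointing down it reaches from about 400 to 925 mm from the base axis. Payload 12.5 kg.
Tool frame: the origin (TCP) lies at the very end of the fingers, on their centre line; the grasp point (between the pads) lies env.grip_point_offset behind it (env.grip_point_offset is the distance from the TCP to the grasp point, in mm); y points along the fingers, z is the direction in which the jaws open and shut, and the axes are right-handed (so a half turn about y gives the same grasp; the last joint's range is limited). The gripper opens to 95 mm and grips with 3 to 60 N. Pads are 20 mm wide; open, the fingers measure 119 mm over their backs; the gripper's body (75 mm by 180 mm) begins 59 mm behind the grasp point.
Start: joints at [-1.267, 0.491, 1.559, -0, 1.092, -0.106], TCP at [249.041, -573.261, 186.061] pointing down, gripper open.
Joint ranges: [-3.1, 3.1], [-0.84, 2.19], [0.05, 2.79], [-1.13, 4.28], [0.06, 2.93], [-2.69, 2.69]. Speed limits (rad/s): [2.22, 2.22, 2.79, 3.14, 3.14, 3.14].

### API

Orientations are given as [roll, pitch, yaw] about the fixed x, y, z axes, in that order (R = Rz(yaw) Ry(pitch) Rx(roll)).
In Python, from cell import readout, read_camera, env, nets gives the robot as it stands.
- The arm moves only by the tool apply_moves, never from a script. Its argument "increments" is a list of rows, each a list of 3 entries, a list of its own where there are three numbers: the shift along the tool's x, y, z in cm, then the turn, a rotation vector about the tool's x, y, z in degrees, then the finger opening in cm, from 0 to 9.51. A call has exactly 5 rows; each row shifts and turns the pose as measured when the row begins, along the tool's axes as they then stand; what a row does not reach is not made up. A row lasts 1/8 s, in which the tool goes at most 62.5 mm and 10.7 degrees, less where a joint would pass 70% of its speed; a pose out of reach is approached as far as the arm can. A call with a gripper value outside its range is refused whole. The fingers move at their own pace and stop on an object; the grip force is fixed at half the most. Time passes only in rows, so rows that do not move let the fingers close, or fill a call up. It gives the time, the measured TCP pose, the force and the opening at its end, in the units of the state.
- readout.state(): the state, without advancing time (a new reading comes with each control period).
- read_camera(name): name is "scene" or "top" or "wrist"; returns a dict with "img" (384x512x3 uint8, red, green, blue), "vfov" (degrees; the focal length in pixels is half the picture's height over the tangent of half this angle, whatever the lens; pixels are square), "cx", "cy" (the principal point, pixels), "distortion" ([k1, k2, p1, p2, k3] as OpenCV has them; the pictures are not rectified), "rvec" (rotation vector, rad) and "tvec" (3), from world to camera coordinates, as OpenCV has them; the wrist camera has in their place "mount" (4x4, takes a point from camera to tool coordinates, whose origin is the TCP and whose axes are the tool frame's). Camera axes: x right, y down, z forward; pixel columns grow to the right and rows downward; lengths in mm; the calibration is good to about 2 mm. A picture is of the moment at which its call begins: read the wrist's pose just before it. There is no depth.
- env.job_done(): hands the job in, once; it reports no verdict.
Trained networks look in a picture, given as the dict that the camera call returned (one of the last four; its "shot" number tells which), for a name from the list of things; names that differ only in an ending like _2 or _b are one class to them, and where a whole thing is asked for, a point or a joint stands for the part that bears it (a point fixed in the world has none). Each returns a list of dicts, best first, with "confidence" (0 to 1); they miss things now and then, are a little off and sometimes report something else, mostly with a low value. They report only what shows in the picture. A call takes as long as a camera call.
- nets.look_for(picture, thing): "point" ([x, y, z] in mm, in the coordinates of the camera as it stood for that picture, good to about 4 mm: the middle of the surface that is visible of it).
- nets.mark_of(picture, thing): "point" ([x, y, z] in mm, in the coordinates of the camera as it stood for that picture, good to about 4 mm: a listed point, or the origin of a listed thing).
The state is a dict: "t": time; "joints": joint angles; "qvel": joint speeds; "tau": joint torques, N m; "eef_pos": TCP position; "tcp_rot": TCP orientation; "ft_force": force on the tool from outside, world axes, zero at the start; "moment": the same for the moment, N m; "opening": opening from 0.0 (shut) to 1.0 (fully open).
Only numpy, scipy, OpenCV 4.12 (cv2) and the standard library are available. Lean on these libraries where they do the work, as an engineer would, in place of code of your own. Each camera call takes 0.05 s, during which the arm holds its last target. There are 200 camera calls.

## Working session

There is one attempt and no reset: what is moved stays moved. The work goes in short steps, Python scripts to look and compute and a tool call to move; the robot and the scene stay as the last step left them, time stands still between calls to the robot, and variables do not carry over. Pictures are saved under pics/ and viewed, about 8 in all and at most 12, crops included, and the job is handed in when it is done.

Besides the shell and the picture viewer there is one more tool, called after ">>>" by a JSON object that holds its "name" and its "arguments". apply_moves: Moves the arm, as the interface text tells. Its arguments: {"type":"object","properties":{"increments":{"type":"array"}},"required":["increments"]}

```bash
mkdir -p pics; cat > h.py <<'E'
import numpy as np, cv2
from scipy.spatial.transform import Rotation as R
from cell import readout, read_camera, env, nets
def toW(c,p,st=None):
    p=np.array(p,float)
    if 'mount' in c:
        m=np.array(c['mount']); q=m[:3,:3]@p+m[:3,3]
        return R.from_euler('xyz',st['tcp_rot']).as_matrix()@q+np.array(st['eef_pos'])
    Rm=cv2.Rodrigues(np.array(c['rvec'],float))[0]
    return Rm.T@(p-np.array(c['tvec'],float).ravel())
def save(c,n): cv2.imwrite('pics/'+n,np.ascontiguousarray(c['img'][:,:,::-1]))
E
python3 - <<'E'
from h import *
s=readout.state(); print({k:np.round(v,3) for k,v in s.items()}, env.grip_point_offset)
print(R.from_euler('xyz',s['tcp_rot']).as_matrix().round(3))
ims=[]
for n in ['scene','top']:
    c=read_camera(n); ims.append(c['img'])
    for t in ['stand','lever','pad','tab','lip','stop','screwdriver','paper_roll','screw_jar','print_unit','safety_slide']:
        for f in ('mark_of','look_for'):
            try:
                r=getattr(nets,f)(c,t)
                for d in r[:1]: print(n,t,f,toW(c,d['point']).round(1),round(d['confidence'],2))
            except Exception as e: print(n,t,f,'err',str(e)[:80])
    save(c,n+'0.png')
E
```

```text
{'t': np.float64(0.0), 'joints': array([-1.267,  0.492,  1.559,  0.   ,  1.092, -0.106]), 'qvel': array([ 0.001, -0.001, -0.002, -0.   , -0.   ,  0.   ]), 'tau': array([-1.0000e-03, -6.1264e+01, -2.5818e+01,  6.9000e-02,  4.8000e-02,
       -0.0000e+00]), 'eef_pos': array([ 248.954, -572.99 ,  185.45 ]), 'tcp_rot': array([-1.572,  0.   , -2.732]), 'ft_force': array([0.593, 0.517, 0.344]), 'moment': array([-0.05 , -0.009,  0.013]), 'opening': np.float64(1.0)} 18.8
[[-0.917 -0.     0.398]
 [-0.398  0.001 -0.917]
 [-0.    -1.    -0.001]]
scene stand mark_of [501.3 128.4   6. ] 0.92
scene stand look_for [528.1 310.7 110.6] 0.84
scene lever mark_of [500.8 125.5  84.3] 0.59
scene lever look_for [516.1  47.7  94.2] 0.71
scene pad mark_of [527.7 -71.9 101. ] 0.96
scene pad look_for [514.8  52.  100.6] 0.71
scene tab mark_of [594.8  26.2 134.5] 0.76
scene tab look_for [596.3  25.1  98. ] 0.83
scene lip mark_of [493.5 179.4 105.5] 0.78
scene stop mark_of [528.2 -72.7  25.6] 0.7
scene stop look_for [527.7 307.3 109.7] 0.77
scene screwdriver mark_of [383.2  44.3  -1.5] 0.61
scene screwdriver loo
[... 916 characters left out ...]
1.1] 0.89
top stop mark_of [532.2 -69.   22.6] 0.95
top stop look_for [491.1 271.6 104.3] 0.59
top screwdriver mark_of [386.2  51.4   2.3] 0.97
top screwdriver look_for [389.8  14.   23.8] 0.98
top paper_roll mark_of [639.6 137.   -1.1] 0.6
top paper_roll look_for [637.4 136.4  52.1] 0.61
top screw_jar mark_of [677.7 -89.1  -3.1] 0.96
top screw_jar look_for [668.7 -85.8  54.9] 0.73
top print_unit mark_of err it knows: lever, lip, pad, paper_roll, screw_jar, screwdriver, stand, stop, tab
top print_unit look_for [637.9 137.2  50.3] 0.26
top safety_slide mark_of err it knows: lever, lip, pad, paper_roll, screw_jar, screwdriver, stand, stop, tab
top safety_slide look_for [474.2 286.2 109.8] 0.72
```

View pictures.

View pics/scene0.png

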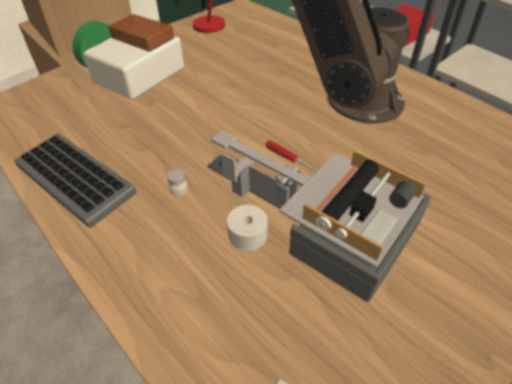

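View pics/top0.png

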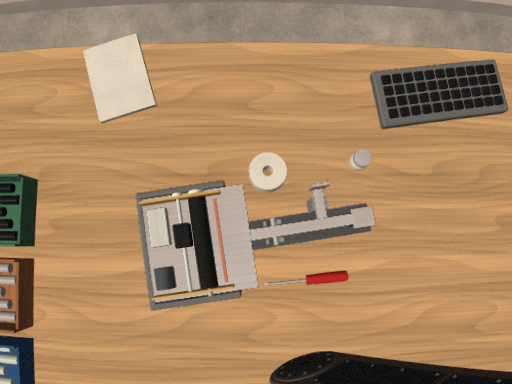

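>>> {"name": "apply_moves", "arguments": {"increments": [[[0,0,0],[0,7.3,0],0],[[0,0,0],[0,7.3,0],0],[[-3.6,0,-4.9],[0,0,0],0],[[-3.6,0,-4.9],[0,0,0],0],[[-3.6,0,-4.9],[0,0,0],0]]}}

```text
t: 2.72
eef_pos: [334.7, -411.0, 185.1]
tcp_rot: [-1.57, 0.0, -3.001]
ft_force: [0.8, -0.0, -1.2]
opening: 0.527
```

>>> {"name": "apply_moves", "arguments": {"increments": [[[-3.6,0,-4.9],[0,0,0],0],[[-3.6,0,-4.9],[0,0,0],0],[[-3.6,0,-4.9],[0,0,0],0],[[-3.6,0,-4.9],[0,0,0],0],[[0,0,0],[0,0,0],0]]}}

```text
t: 3.35
eef_pos: [453.9, -187.1, 186.1]
tcp_rot: [-1.568, 0.003, -2.997]
ft_force: [-0.8, -0.7, 0.0]
opening: 0.026
```

>>> {"name": "apply_moves", "arguments": {"increments": [[[-3.5,0,-4.8],[0,0.6,0],0],[[-3.5,0,-4.8],[0,0,0],0],[[-3.5,0,-4.8],[0,0,0],0],[[-3.0,0,-3.8],[0,0,0],0],[[0,0,0],[0,0,0],0]]}}

```text
t: 3.98
eef_pos: [566.7, 12.6, 186.2]
tcp_rot: [-1.567, 0.004, -3.013]
ft_force: [-1.1, -0.8, -0.1]
opening: 0.005
```

```bash
python3 - <<'E'
from h import *
s=readout.state(); print(s['eef_pos'].round(1) if hasattr(s['eef_pos'],'round') else s['eef_pos'], s['tcp_rot'],s['t'])
c=read_camera('wrist'); save(c,'w1.png')
for t in ['tab','lever','pad','stand']:
    for d in nets.mark_of(c,t)[:1]: print(t,toW(c,d['point'],s).round(1),round(d['confidence'],2))
E
```

```text
[566.7  12.6 186.2] [-1.56651471  0.00420162 -3.01280027] 3.975
tab [594.6  27.8 135.2] 0.85
lever [495.5 125.5  86.5] 0.92
pad [529.6 -71.3  99.8] 0.65
stand [503.4 122.5   2.1] 0.91
```

View pics/w1.png

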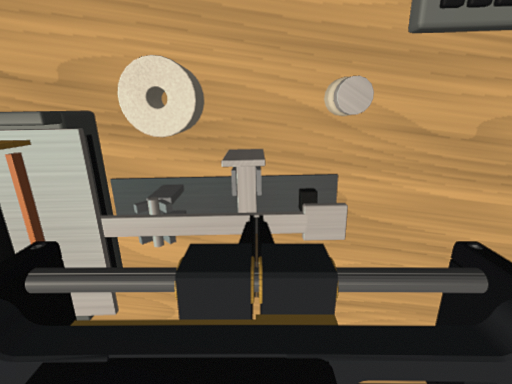

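>>> {"name": "apply_moves", "arguments": {"increments": [[[0,2.0,-0.6],[0,0,0],0],[[0,2.5,-0.6],[0,0,0],0],[[0,1.7,0],[0,0,0],0],[[0,0,0],[0,0,0],0],[[0,0,0],[0,0,0],0]]}}

```text
t: 4.85
eef_pos: [563.5, 15.9, 125.1]
tcp_rot: [-1.565, 0.007, -3.025]
ft_force: [0.2, -0.3, 0.3]
opening: 0.003
```

>>> {"name": "apply_moves", "arguments": {"increments": [[[-0.6,0,-0.5],[0,-1.8,0],0],[[-1.0,0,-0.2],[0,0,0],0],[[-1.0,0,0],[0,0,0],0],[[-1.0,0,0],[0,0,0],0],[[-1.0,0,0],[0,0,0],0]]}}

```text
t: 5.48
eef_pos: [612.1, 30.2, 127.5]
tcp_rot: [-1.565, 0.01, -2.991]
ft_force: [-0.4, -0.6, -0.2]
opening: 0.008
```

```bash
python3 - <<'E'
from h import *
s=readout.state(); print(s['eef_pos'],s['ft_force'])
c=read_camera('wrist'); save(c,'w2.png')
for t in ['tab','lever','pad','stand']:
    for d in nets.mark_of(c,t)[:1]: print(t,toW(c,d['point'],s).round(1),round(d['confidence'],2))
E
```

```text
[612.05912114  30.21869501 127.50121415] [-0.35160722 -0.62195838 -0.21782141]
tab [593.4  29.  135.2] 0.72
lever [497.8 128.1  88. ] 0.75
pad [531.1 -73.5 101.5] 0.63
stand [502.  121.5   2. ] 0.87
```

View pics/w2.png

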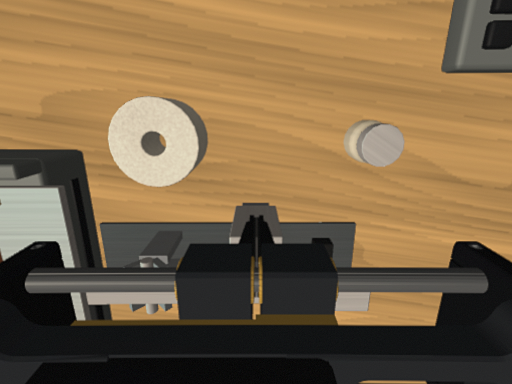

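```bash
cat >> h.py <<'E'
def K(c):
    f=c['img'].shape[0]/2/np.tan(np.radians(c['vfov'])/2); return np.array([[f,0,c['cx']],[0,f,c['cy']],[0,0,1.]])
def ray(c,uv,z,st=None):
    n=cv2.undistortPoints(np.array([[uv]],float),K(c),np.array(c['distortion'],float))[0,0]
    o=toW(c,[0,0,0],st); d=toW(c,[n[0],n[1],1],st)-o
    return o+d*(z-o[2])/d[2]
E
python3 - <<'E'
from h import *
s=readout.state()
c=read_camera('wrist')
m=np.array(c['mount']); p=np.linalg.inv(m)@np.array([0,0,0,1.])
print('tcp px',cv2.projectPoints(p[:3],np.zeros(3),np.zeros(3),K(c),np.array(c['distortion']))[0].ravel())
for uv in [(242,205),(270,205),(232,235),(281,235),(256,207)]: print(uv,ray(c,uv,144,s).round(1))
print('cam',toW(c,[0,0,0],s))
t=read_camera('top'); im=t['img'][150:260,230:400]; cv2.imwrite('pics/t2.png',cv2.resize(im[:,:,::-1],None,fx=4,fy=4,interpolation=cv2.INTER_CUBIC))
for k in ['tab','lever','pad']:
    for d in nets.mark_of(t,k)[:1]: print(k,toW(t,d['point']).round(1),round(d['confidence'],2))
E
```

```text
tcp px [256.46279535 214.49469421]
(242, 205) [623.2  42.6 144. ]
(270, 205) [626.2  22.6 144. ]
(232, 235) [598.6  46.7 144. ]
(281, 235) [604.   10.6 144. ]
(256, 207) [623.2  32.3 144. ]
cam [690.16186601  43.50351344 327.43949826]
tab [499.8 125.8  83.2] 0.65
lever [500.5 124.3  85.5] 0.68
```

View pics/t2.png

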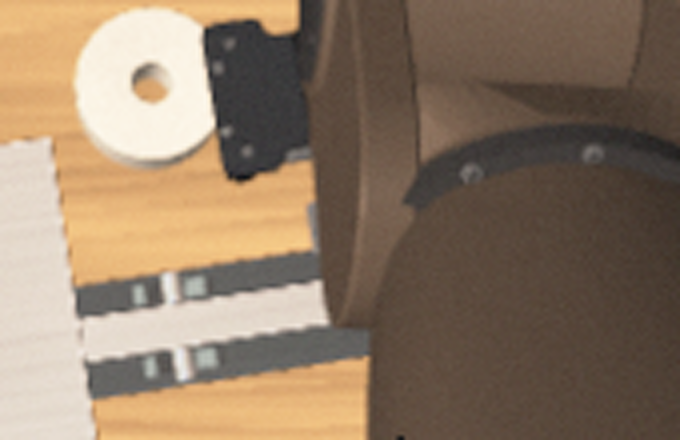

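```bash
python3 - <<'E'
import cv2,numpy as np
a=cv2.imread('pics/w1.png')[130:250,190:350];b=cv2.imread('pics/w2.png')[180:300,180:340]
cv2.imwrite('pics/c3.png',np.vstack([cv2.resize(i,None,fx=2.5*1,fy=2.5,interpolation=cv2.INTER_CUBIC) for i in (a,b)]) if 0 else np.hstack([cv2.resize(i,None,fx=2.5,fy=2.5,interpolation=cv2.INTER_CUBIC) for i in (a,b)]))
E
```

```text
(no output)
```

View pics/c3.png

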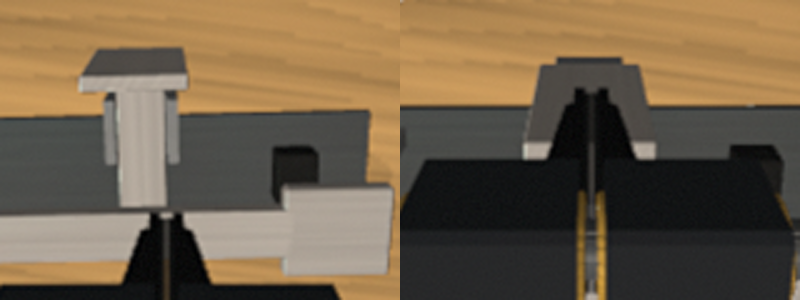

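```bash
python3 - <<'E'
from h import *
s=readout.state(); print(s['eef_pos'],s['tcp_rot'],s['t'],s['joints'])
c=read_camera('wrist')
s1=dict(eef_pos=[566.7,12.6,186.2],tcp_rot=[-1.5665,.0042,-3.0128])
for uv in [(222,160),(265,160),(243,166)]: print('w1',uv,ray(c,uv,144,s1).round(1))
for uv in [(231,237),(283,237),(257,244)]: print('w2',uv,ray(c,uv,144,s).round(1))
sc=read_camera('scene'); im=sc['img'][110:240,150:330]; cv2.imwrite('pics/s2.png',cv2.resize(im[:,:,::-1],None,fx=4,fy=4,interpolation=cv2.INTER_CUBIC))
print(cv2.projectPoints(np.array(s['eef_pos'],float),np.array(sc['rvec'],float),np.array(sc['tvec'],float),K(sc),np.array(sc['distortion']))[0])
for k in ['tab']:
    for d in nets.mark_of(sc,k)[:2]: print(k,toW(sc,d['point']).round(1),round(d['confidence'],2))
E
```

```text
[611.03110492  29.97449128 127.6346526 ] [-1.56455333  0.00963661 -2.99160101] 5.975 [-0.05687369  0.52990565  1.66431703 -0.00512751  0.93666286  1.36697691]
w1 (222, 160) [598.4  47.9 144. ]
w1 (265, 160) [603.3   9.3 144. ]
w1 (243, 166) [595.3  28.4 144. ]
w2 (231, 237) [596.9  47.2 144. ]
w2 (283, 237) [602.5   8.7 144. ]
w2 (257, 244) [594.   27.1 144. ]
[[[223.60929882 164.49027561]]]
tab [594.9  24.7 133.6] 0.74
```

View pics/s2.png

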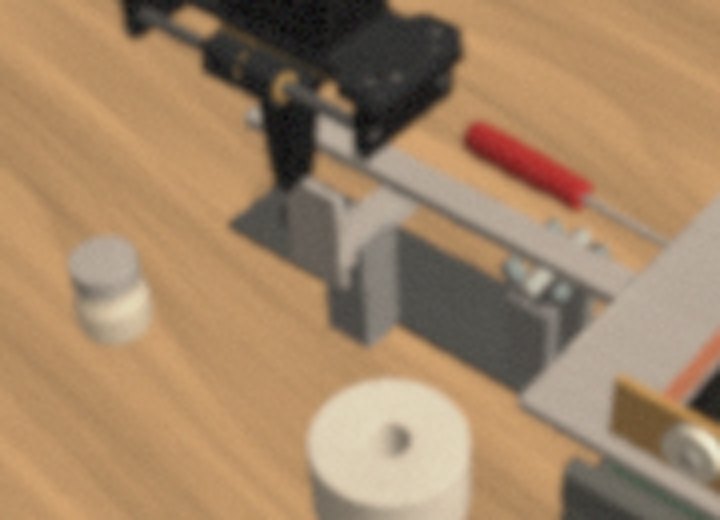

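```bash
cat >> h.py <<'E'
def px(c,P,st=None):
    P=np.atleast_2d(np.array(P,float)); d=np.array(c['distortion'],float)
    if 'mount' in c:
        Rt=R.from_euler('xyz',st['tcp_rot']).as_matrix(); T=np.eye(4);T[:3,:3]=Rt;T[:3,3]=st['eef_pos']
        M=np.linalg.inv(T@np.array(c['mount'])); r,t=cv2.Rodrigues(M[:3,:3])[0],M[:3,3]
    else: r,t=np.array(c['rvec'],float),np.array(c['tvec'],float)
    return cv2.projectPoints(P,r,t,K(c),d)[0].reshape(-1,2)
TH=0.15; O=np.array([500.5,125.,0])
def S(x,y,z): return O+np.array([x*np.cos(TH)-y*np.sin(TH),x*np.sin(TH)+y*np.cos(TH),z])
E
python3 - <<'E'
from h import *
s=readout.state(); out=[]
for n,(u0,v0) in dict(scene=(175,110),wrist=(205,180)).items():
    c=read_camera(n); k=4; im=cv2.resize(np.ascontiguousarray(c['img'][v0:v0+100,u0:u0+100,::-1]),None,fx=k,fy=k,interpolation=cv2.INTER_CUBIC)
    def dot(P,col):
        p=(px(c,P,s)[0]-(u0,v0)+.5)*k; cv2.circle(im,tuple(int(i) for i in p),3,col,-1)
    dot(s['eef_pos'],(0,0,255)); 
    e=np.array(s['eef_pos']); dot(e+[0,0,20],(0,255,255))
    for y in (-130,-90): dot(S(74,y,144),(0,255,0)); dot(S(74,y,114),(0,255,0))
    dot(S(0,-200,98),(255,0,255))
    out.append(im); print(n,px(c,e,s),toW(c,[0,0,0],s))
cv2.imwrite('pics/o4.png',np.hstack(out))
E
```

```text
scene [[223.584716   164.53323734]] [989.03116462 553.22854953 725.05480739]
wrist [[256.46256095 214.4952043 ]] [690.2631789   43.48205164 327.74001023]
```

View pics/o4.png

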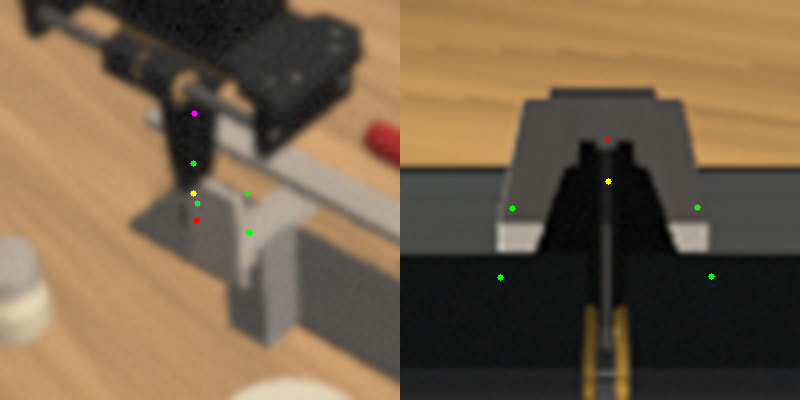

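>>> {"name": "apply_moves", "arguments": {"increments": [[[1.6,0,0],[0,0,0],0],[[1.6,0,0],[0,0,0],0],[[1.5,0,0],[0,0,0],0],[[0,1.0,0],[0,0,0],0],[[0,0.8,0],[0,0,0],0]]}}

```text
t: 6.85
eef_pos: [564.6, 22.8, 108.5]
tcp_rot: [-1.564, 0.011, -2.992]
ft_force: [-0.5, -0.6, -0.3]
opening: 0.004
```

Check the fingertip position in the scene view before pushing.

```bash
python3 - <<'E'
from h import *
s=readout.state(); out=[]
for n,(u0,v0) in dict(scene=(175,110),wrist=(205,140)).items():
    c=read_camera(n); k=4; im=cv2.resize(np.ascontiguousarray(c['img'][v0:v0+100,u0:u0+100,::-1]),None,fx=k,fy=k,interpolation=cv2.INTER_CUBIC)
    def dot(P,col):
        p=(px(c,P,s)[0]-(u0,v0)+.5)*k; cv2.circle(im,tuple(int(i) for i in p),2,col,-1)
    e=np.array(s['eef_pos']); dot(e,(0,0,255)); dot(e+[0,0,20],(0,255,255))
    for y in (-130,-90): dot(S(74,y,144),(0,255,0))
    out.append(im)
cv2.imwrite('pics/o5.png',np.hstack(out))
E
```

```text
(no output)
```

View pics/o5.png

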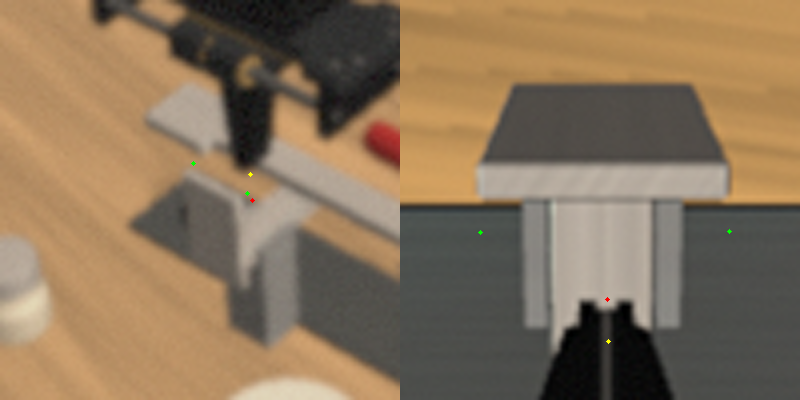

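>>> {"name": "apply_moves", "arguments": {"increments": [[[0,1.0,-0.3],[0,0,0],0],[[-1.0,0.2,0],[0,0,0],0],[[-1.0,0,0],[0,0,0],0],[[-0.8,0,0],[0,0,0],0],[[-0.6,0,0],[0,0,0],0]]}}

```text
t: 7.58
eef_pos: [599.8, 31.4, 95.0]
tcp_rot: [-1.565, 0.008, -2.991]
ft_force: [-2.9, -0.7, 1.1]
opening: 0.006
```

>>> {"name": "apply_moves", "arguments": {"increments": [[[-0.8,0,0],[0,0,0],0],[[-0.8,0,0],[0,0,0],0],[[-0.7,0,0],[0,0,0],0],[[-0.5,0,0],[0,0,0],0],[[0,0,0],[0,0,0],0]]}}

```text
t: 8.2
eef_pos: [628.4, 35.7, 94.7]
tcp_rot: [-1.565, 0.004, -2.991]
ft_force: [-5.0, -1.7, 1.1]
opening: 0.003
```

>>> {"name": "apply_moves", "arguments": {"increments": [[[-0.4,0,0],[0,0,0],0],[[-0.4,0,0],[0,0,0],0],[[-0.3,0,0],[0,0,0],0],[[-0.3,0,0],[0,0,0],0],[[0,0,0],[0,0,0],0]]}}

```text
t: 8.82
eef_pos: [626.6, 35.5, 95.3]
tcp_rot: [-1.567, -0.032, -2.99]
ft_force: [0.8, -0.3, -0.2]
opening: 0.002
```

```bash
python3 - <<'E'
from h import *
s=readout.state(); print(s['eef_pos'],s['ft_force'])
for n in ['scene','wrist']:
    c=read_camera(n)
    for t in ['tab','pad','lever','stand']:
        for d in nets.mark_of(c,t)[:1]: print(n,t,toW(c,d['point'],s).round(1),round(d['confidence'],2))
E
```

```text
[626.62344658  35.51677721  95.2568178 ] [ 0.77181888 -0.34384617 -0.20495808]
scene tab [637.9  31.3 129.8] 0.94
scene lever [499.9 127.4  86.2] 0.97
scene stand [499.  125.7   4.6] 0.58
wrist tab [636.2  36.4 133.5] 0.8
wrist pad [536.8 -72.9 100.5] 0.66
wrist lever [500.2 128.1  88.4] 0.59
```

>>> {"name": "apply_moves", "arguments": {"increments": [[[-0.3,0,0],[0,0,0],0],[[-0.3,0,0],[0,0,0],0],[[-0.3,0,0],[0,0,0],0],[[-0.3,0,0],[0,0,0],0],[[-0.3,0,0],[0,0,0],0]]}}

```text
t: 9.95
eef_pos: [625.5, 35.5, 95.4]
tcp_rot: [-1.568, -0.07, -2.989]
ft_force: [-20.4, -4.7, 11.8]
opening: 0.006
```

>>> {"name": "apply_moves", "arguments": {"increments": [[[0.6,0,0],[0,0,0],0],[[0.6,0,0],[0,0,0],0],[[0,-2.0,0],[0,0,0],0],[[0,-2.0,0],[0,0,0],0],[[0,-1.5,0],[0,0,0],0]]}}

```text
t: 10.58
eef_pos: [618.4, 34.7, 152.2]
tcp_rot: [-1.568, -0.066, -2.989]
ft_force: [-0.2, 0.4, 0.4]
opening: 0.005
```

```bash
cat > go.py <<'E'
from h import *
import sys
T=np.array([float(a) for a in sys.argv[1:4]])
s=readout.state(); A=R.from_euler('xyz',s['tcp_rot']); B=R.from_euler('xyz',[-np.pi/2,0,-np.pi+TH])
print('eef',np.round(s['eef_pos'],1),'rotvec deg',np.degrees((A.inv()*B).as_rotvec()).round(2),'shift cm (now axes)',(A.inv().apply(T-s['eef_pos'])/10).round(2),'(final axes)',(B.inv().apply(T-s['eef_pos'])/10).round(2),'F',np.round(s['ft_force'],1))
E
python3 go.py 531 -72 150
python3 - <<'E'
from h import *
s=readout.state()
for n in ['scene','wrist','top']:
    c=read_camera(n)
    for t in ['tab','pad','lever']:
        for d in nets.mark_of(c,t)[:1]: print(n,t,toW(c,d['point'],s).round(1),round(d['confidence'],2))
E
```

```text
eef [618.4  34.7 152.2] rotvec deg [-0.14  0.17  3.8 ] shift cm (now axes) [10.23  0.92  9.21] (final axes) [10.24  0.22  9.24] F [-0.2  0.4  0.4]
scene tab [638.6  32.  133.3] 0.88
scene pad [534.7 -72.9  97.6] 0.68
scene lever [502.5 124.8  86. ] 0.72
wrist tab [640.9  33.4 136.5] 0.69
wrist pad [540.5 -70.1  99.8] 0.57
wrist lever [499.2 127.3  90.3] 0.66
top lever [497.4 121.4  84.7] 0.78
```

>>> {"name": "apply_moves", "arguments": {"increments": [[[0,0,0],[0,0,3.8],0],[[3.4,0,3.1],[0,0,0],0],[[3.4,0,3.1],[0,0,0],0],[[3.3,0,3.0],[0,0,0],0],[[0,0,0],[0,0,0],0]]}}

```text
t: 11.8
eef_pos: [529.9, -74.0, 150.4]
tcp_rot: [-1.568, 0.0, -2.987]
ft_force: [0.5, 0.4, -0.2]
opening: 0.0
```

```bash
python3 go.py 532 -72 100
python3 - <<'E'
from h import *
s=readout.state()
out=[]
for n,(u0,v0) in dict(scene=(175,90),wrist=(205,160)).items():
    c=read_camera(n); k=4; im=cv2.resize(np.ascontiguousarray(c['img'][v0:v0+100,u0:u0+100,::-1]),None,fx=k,fy=k,interpolation=cv2.INTER_CUBIC)
    def dot(P,col):
        p=(px(c,P,s)[0]-(u0,v0)+.5)*k; cv2.circle(im,tuple(int(i) for i in p),2,col,-1)
    e=np.array(s['eef_pos']); dot(e,(0,0,255)); dot(e+[0,0,20],(0,255,255)); dot([*e[:2],98],(255,0,0))
    for x in (-22,22):
        for y in (-175,-225): dot(S(x,y,98),(0,255,0))
    out.append(im)
cv2.imwrite('pics/o6.png',np.hstack(out))
E
```

```text
eef [529.9 -74.  150.4] rotvec deg [-0.13  0.25 -0.02] shift cm (now axes) [-0.24  5.04 -0.18] (final axes) [-0.24  5.04 -0.17] F [ 0.5  0.4 -0.2]
```

View pics/o6.png

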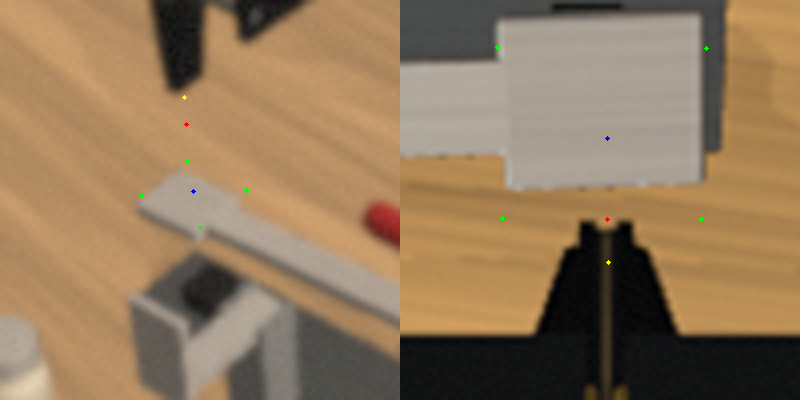

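>>> {"name": "apply_moves", "arguments": {"increments": [[[-0.7,1.5,0],[0,0,0],0],[[0,1.5,0],[0,0,0],0],[[0,1.5,0],[0,0,0],0],[[0,1.2,0],[0,0,0],0],[[0,0.8,0],[0,0,0],0]]}}

```text
t: 12.52
eef_pos: [540.1, -69.1, 79.6]
tcp_rot: [-1.569, 0.0, -2.982]
ft_force: [-0.1, -0.7, 0.7]
opening: 0.005
```

>>> {"name": "apply_moves", "arguments": {"increments": [[[0,0.6,0],[0,0,0],0],[[0,0.6,0],[0,0,0],0],[[0,0.6,0],[0,0,0],0],[[0,0,0],[0,0,0],0],[[0,0,0],[0,0,0],0]]}}

```text
t: 13.15
eef_pos: [540.3, -69.4, 61.4]
tcp_rot: [-1.569, 0.001, -2.982]
ft_force: [-2.0, 0.5, 5.3]
opening: 0.002
```

>>> {"name": "apply_moves", "arguments": {"increments": [[[0,0.7,0],[0,0,0],0],[[0,0.7,-0.1],[0,0,0],0],[[0,0.7,-0.1],[0,0,0],0],[[0,0.6,0],[0,0,0],0],[[0,0,0],[0,0,0],0]]}}

```text
t: 13.78
eef_pos: [540.9, -68.7, 36.1]
tcp_rot: [-1.566, 0.004, -2.982]
ft_force: [-0.9, -1.6, 3.2]
opening: 0.006
```

```bash
python3 - <<'E'
from h import *
s=readout.state(); print(s['eef_pos'],s['ft_force'])
for n in ['scene','wrist']:
    c=read_camera(n)
    for t in ['tab','pad','lever','lip']:
        for d in nets.mark_of(c,t)[:1]: print(n,t,toW(c,d['point'],s).round(1),round(d['confidence'],2))
E
```

```text
[540.9089686  -68.68332443  36.12090683] [-0.9463194  -1.62081799  3.17799173]
scene tab [640.3  31.5 134.2] 0.83
scene pad [537.  -69.6  67.7] 0.68
scene lever [501.5 123.   83.2] 0.89
scene lip [490.  180.1 117.3] 0.64
wrist pad [536.7 -70.7  63.2] 0.73
```

>>> {"name": "apply_moves", "arguments": {"increments": [[[0,0.6,-0.1],[0,0,0],0],[[0,0.6,-0.1],[0,0,0],0],[[0,0.6,0],[0,0,0],0],[[0,0.4,0],[0,0,0],0],[[0,0.2,0],[0,0,0],0]]}}

```text
t: 14.9
eef_pos: [541.3, -66.4, 12.4]
tcp_rot: [-1.566, 0.006, -2.982]
ft_force: [-3.0, 1.3, 10.7]
opening: 0.004
```

>>> {"name": "apply_moves", "arguments": {"increments": [[[0,0.2,0],[0,0,0],0],[[0,0.3,0],[0,0,0],0],[[0,0.3,0],[0,0,0],0],[[0,0.3,0],[0,0,0],0],[[0,0.3,0],[0,0,0],0]]}}

```text
t: 15.52
eef_pos: [541.8, -66.3, 11.3]
tcp_rot: [-1.563, 0.012, -2.981]
ft_force: [-14.0, 1.1, 45.2]
opening: -0.001
```

```bash
python3 - <<'E'
from h import *
s=readout.state(); print(s['eef_pos'],s['ft_force'],s['qvel'].round(3))
for n in ['scene','wrist']:
    c=read_camera(n)
    for t in ['tab','pad','lever','lip']:
        for d in nets.mark_of(c,t)[:1]: print(n,t,toW(c,d['point'],s).round(1),round(d['confidence'],2))
    if n=='scene':
        im=c['img'][100:240,170:350,::-1]; cv2.imwrite('pics/f7.png',cv2.resize(im,None,fx=4,fy=4,interpolation=cv2.INTER_CUBIC))
print(readout.state()['ft_force'],readout.state()['t'])
E
```

```text
[541.75417319 -66.32792031  11.31360677] [-14.03264696   1.07182974  45.22168294] [-0.001 -0.003  0.01  -0.003 -0.018  0.001]
scene tab [635.5  33.4 132.3] 0.55
scene pad [534.  -66.6  41.5] 0.75
scene lever [503.4 123.1  85.2] 0.67
scene lip [490.6 180.1 123.4] 0.66
wrist tab [679.  -89.1   1.2] 0.75
wrist pad [535.3 -68.1  40.1] 0.81
[-14.61987319   0.96260066  47.442404  ] 16.025
```

View pics/f7.png

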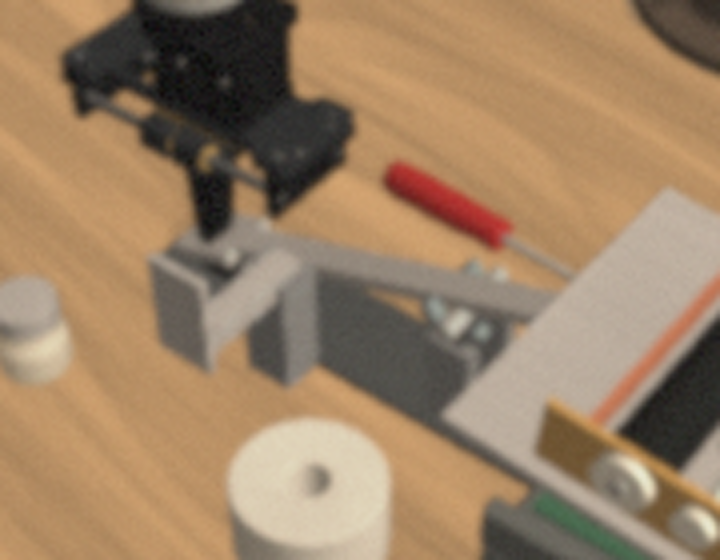

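>>> {"name": "apply_moves", "arguments": {"increments": [[[0,0.1,0],[0,0,0],0],[[0,0.1,0],[0,0,0],0],[[0,0.1,0],[0,0,0],0],[[0,0.1,0],[0,0,0],0],[[0,0.12,0],[0,0,0],0]]}}

```text
t: 16.65
eef_pos: [541.7, -66.4, 11.9]
tcp_rot: [-1.561, 0.015, -2.98]
ft_force: [-7.4, -0.3, 21.8]
opening: 0.001
```

```bash
python3 - <<'E'
from h import *
s=readout.state(); print(s['t'],s['eef_pos'],s['ft_force'])
for i in range(4):
  for n in ['scene','wrist']:
    c=read_camera(n)
    for t in ['pad','lip','tab']:
        for d in nets.mark_of(c,t)[:1]: print(n,t,toW(c,d['point'],readout.state()).round(1),round(d['confidence'],2))
  s=readout.state(); print(s['t'],s['eef_pos'].round(2),s['ft_force'].round(1))
E
```

```text
16.65 [541.70246487 -66.42969127  11.90195589] [-7.38302126 -0.30914003 21.839235  ]
scene pad [533.5 -67.6  43.1] 0.88
scene lip [487.5 178.2 122.5] 0.71
scene tab [638.4  31.  135.2] 0.83
wrist pad [536.9 -67.   43.7] 0.92
17.05 [541.71 -66.44  11.94] [-5.6 -0.1 20.7]
scene pad [531.8 -67.3  42.4] 0.93
scene lip [490.6 176.8 123.6] 0.94
scene tab [640.   32.8 132.7] 0.73
wrist pad [536.9 -67.6  42.5] 0.75
17.45 [541.75 -66.43  11.94] [-6.4  0.  20.2]
scene pad [535.5 -65.7  43. ] 0.84
scene lip [489.7 180.4 124.2] 0.91
scene tab [639.6  33.1 133.1] 0.78
wrist pad [537.9 -67.5  41. ] 0.9
17.85 [541.72 -66.46  11.94] [-5.9  0.  20.1]
scene pad [538.2 -67.6  42.8] 0.83
scene lip [490.9 178.9 124.9] 0.65
scene tab [642.5  32.3 132.2] 0.95
wrist pad [538.4 -70.   40.4] 0.88
18.25 [541.7  -66.43  11.91] [-6.2 -0.7 19. ]
```

```bash
python3 -c "
from cell import env,readout
print(env.job_done()); s=readout.state(); print(s['t'],s['eef_pos'],s['ft_force'])"
```

```text
the job is handed in; nothing more can be done
None
the job is handed in; nothing more can be done
```

The slide is out, the pad is held down by the closed fingers with the print unit raised, and the job was handed in at about 18 s. No verdict came back.

**Slide:** I pushed it out by its tab until about 20 N showed it was against its end stop. The cameras put the tab about 47 mm out, against 42 mm needed.

**Press:** I pressed the pad down onto the stop and settled at a steady force of about 20 N. The force peaked at about 47 N at the stop before I eased off.

**Last checks, stable over 1.6 s:**

| What | Measured | Needed |
|---|---|---|
| Pad height | about 42 mm | below 47 mm |
| Print unit angle | about 0.09 rad (lip up about 20 mm) | above 0.075 rad |
| Side force on the fingers | about 6 N | no limit given |

In the last scene picture the screwdriver, paper roll and screw jar looked untouched. I did not measure their positions again.

**What disagreed:**
- **Finger length:** The visible fingertips end about 24 mm above the reported tool point. Because of that, my first push passed over the tab without touching it. I saw this in the pictures and repeated it lower.
- **Pad position:** In the wrist picture the pad's centre lay about 9 mm further to +x than my first estimate. I corrected for that before pressing.
- **False detection:** Just before I eased off, a wrist-camera reading of the tab was really the screw jar, so I ignored it.

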